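# Set up the bench display on its folding stand

### The arm

A 6-joint arm with a two-finger parallel gripper is mounted at the origin on a cart in front of the work surface, level with it; the furniture and walls round the work are solid. World frame = base frame: x ahead of the robot, y to its left, z up, the work surface at z = 0. Lengths are in mm, angles in rad, forces in N, time in s.
With the tool pointing down it reaches from about 350 to 875 mm from the base axis. Payload 4.2 kg.
Tool frame: the origin (TCP) lies on the mounting face of the last link; the fingertips stand 173 mm ahead of it and the grasp point (between the pads) lies 155 mm ahead of it; z points along the fingers, y is the line along which they close (so a half turn about z gives the same grasp; the last joint's range is limited). The gripper opens to 85 mm and grips with 20 to 120 N. Pads are 22 mm wide; open, the fingers measure 114 mm over their backs; the gripper's body (76 mm by 85 mm) begins 54 mm behind the grasp point. The pads swing forward as they close: fully open they stand 13 mm farther back than shut.
Start: joints at [1.479, 0.385, 0.008, 0, -1.194, -0.259], TCP at [214.748, 586.927, 404.712] pointing down, gripper open.
Joint ranges: [-3.14, 3.14], [-1.21, 2.06], [-1.07, 1.41], [-3.16, 2.05], [-2.99, -0.16], [-3.1, 3.1]. Speed limits (rad/s): [2.79, 2.79, 3.14, 3.14, 3.14, 3.14].

### API

Orientations are given as a unit quaternion [x, y, z, w].
In Python, from bench import arm gives the robot as it stands. The module is installed in compiled form; this text tells all that it offers.
- The arm moves only by the tool move_arm, never from a script. Its arguments are lists of equal length, an entry for each row: "fingers": the finger opening in mm, from 0 to 85.4; "travel": the shift along the tool's x, y, z in mm, a list of three; "dr": the turn, a rotation vector about the tool's x, y, z in rad, a list of three. A call has 1 to 10 rows; each row is the pose to reach, as a shift and turn from the pose commanded when the call began, along the tool's axes at that moment; what a row does not reach only later rows make up. A row lasts 1/10 s, in which the tool goes at most 50 mm and 8.59 degrees, less where a joint would pass 70% of its speed; a pose out of reach is approached as far as the arm can. A call with a gripper value outside its range is refused whole. The fingers move at their own pace and stop on an object; the grip force is fixed at half the most. Time passes only in rows, so rows that repeat a pose let the fingers close. It gives the time, the measured TCP pose, the force, the opening and the grip force at its end, in the units of the state.
- arm.read_state(): the state, without advancing time (a new reading comes with each control period).
- arm.get_image(name): name is "scene" or "top" or "wrist"; returns the picture (420x560x3 uint8, red, green, blue); there is no depth.
- arm.camera_model(name): a dict with "intrinsics" (3x3 intrinsics, pixels), "k1" (the pictures are not rectified: a ray, as slopes to the right and down, at radius r is drawn at 1 + k1 r^2 times it, then the intrinsics apply), "pose" (4x4, takes a point from camera to world coordinates). Camera axes: x right, y up, looking along -z (the intrinsics and any distortion apply to the point x, -y, -z); pixel columns grow to the right and rows downward; lengths in mm; the calibration is good to about 2 mm. A picture is of the moment at which its call begins: read the wrist's pose just before it. camera_model takes no time and is no camera call; for the wrist camera it gives the pose at the moment of the call.
- arm.job_done(): hands the job in; it is judged then, once.
The state is a dict: "clock": time; "joints": joint angles; "joint_vel": joint speeds; "joint_efforts": joint torques, N m; "position": TCP position; "ee_rot": TCP orientation; "contact_force": force on the tool from outside, world axes, zero at the start; "wrist_torque": the same for the moment, N m; "gripper_width": finger opening in mm; "grasp_force": force on a finger pad.
Only numpy, scipy, OpenCV 4.12 (cv2) and the standard library are available. Lean on these libraries where they do the work, as an engineer would, in place of code of your own. Each camera call takes 0.05 s, during which the arm holds its last target. There are 200 camera calls.

### The job

Set up the bench display: swing the yellow prop of the folding stand up past its detent until it clicks home, and let go: it must stay up by itself. Then take the flat display out of its sloping cradle and stand it upright on its long bottom edge in the stand's two black feet, between the front lips and the rear ribs, centred sideways, leaning back on the prop with the screen facing the front-lip side. Do not move the grease pot, blue tape, hand counter or red bit block.

Things in the scene. Friction and masses are not known exactly. Their poses are not given: they have to be found in the camera images.
- stand: Folding display stand, fixed: grey base plate 150 x 144 x 8 mm, origin at the centre of its underside, z up, front -x. Prop hinge axis along y through x = 22, z = 30 mm; detent housing 14 x 24 mm, 41 mm high, at x = 66 mm. With the prop home, a display in the feet leans 15 to 21 degrees back (to +x), the centre of its bottom edge near x = -40, z = 10 mm.
- stand_feet (a point): Point midway between the stand's two black rubber feet (stand frame x = -37, y = 0, z = 8 mm). Each foot, at y = +-61 mm and 22 mm wide in y, is a channel 24 mm wide in x: front lip (inner face x = -49 mm, 25 mm high over the worktop), low rear rib (face x = -25 mm, 13 mm high), floor at z = 8 mm.
- prop (a joint): Hinge (rad) of the prop, a yellow U-shaped bail of 10 mm round bar, 75 mm from axis to cross bar. 0: folded to the front, 0.2 rad above level; it grows as the bar swings up and back; 1.16: end stop, seated in the detent. A sprung ball is passed at about 0.96: short of it the prop falls back when let go, past it the spring pulls it home. About 3 N at the bar.
- prop_bar (a point): Centre of the prop's cross bar (10 mm round, along the stand's y, clear length about 70 mm, open space within the U), the place to pinch it. In the stand's frame it lies at x = 22 - 75 cos(0.2+q), z = 30 + 75 sin(0.2+q) mm at prop joint q.
- cradle: Sloping plastic cradle, fixed to the worktop, base 130 x 130 x 10 mm, origin at the centre of its underside, front -x. It carries the display leaning back 35 degrees (0.61 rad) from vertical, top towards +x; its back plate reaches 74 mm up the display, its two small lips 10 mm, so the display's upper half is free on both faces.
- display: Flat grey display, 160 wide (y) x 140 high (z) x 14 mm thick (x), 0.35 kg; origin at the middle of its long bottom edge face, z up along its height, screen on the -x face. It starts leaning in the cradle.
- display_top (a point): Middle of the display's top edge, 140 mm above its origin along its z: grasp here across the 14 mm thickness.
- display_front (a point): Imaginary point in front of the screen: 60 mm along -x of the display's frame from the middle plane, 70 mm above the bottom edge.
- pot: Grease pot with green lid, 68 mm round, 46 mm high, loose bystander; origin under its centre.
- tape: Roll of blue tape lying flat, 70 mm round, 18 mm high, loose bystander; origin under its centre.
- tally: White hand tally counter, 70 x 48 x 30 mm, loose bystander; origin under the centre.
- bit_block: Red block with screwdriver bits, 38 x 100 x 46 mm, loose bystander; origin under the centre.

How it is judged (in metres and radians):
On the way:
1. the prop is seated in its end detent (within 0.05 rad of its stop) and stays there with neither the robot nor the display touching it (value of joint prop above 1.11 rad and contact force between prop and the fingers below 0.05 N and contact force between prop and the arm below 0.05 N and contact force between prop and display below 0.05 N), for 0.3 s.
At the end, for the whole second after the job is handed in: Prop within 0.05 rad of its end stop. Display at rest on its long bottom edge between the feet's lips and ribs, down within 6 mm, centred sideways within 20 mm, square within 0.12 rad, leaning 10 to 26 degrees back on the prop, screen towards the front lips (value of joint prop above 1.11 rad and x of display in the frame of stand between -0.052 and -0.022 m and y of display in the frame of stand between -0.02 and 0.02 m and z of display in the frame of stand below 0.016 m and angle between display's own z axis and vertical between 0.17 and 0.45 rad and angle between the y axis of display and the y axis of stand, either way round below 0.12 rad and x of display_front in the frame of stand below -0.04 m and contact force between display and prop above 0.05 N and linear speed of display below 0.02 m/s); the robot touches nothing.
It fails at once if a bystander (grease pot, blue tape, hand counter or red bit block) is moved by more than 25 mm (distance of any of pot, tape, tally, bit_block from where it was at the start of the episode above 0.025 m).
It also fails if it takes over 53 s, if anything falls off the work surface, if the arm or the gripper's body presses on something with over 40 N, if the wrist force passes 120 N, or if a joint passes its speed limit or range.

## Working session

There is one attempt and no reset: what is moved stays moved. The work goes in short steps, Python scripts to look and compute and a tool call to move; the robot and the scene stay as the last step left them, time stands still between calls to the robot, and variables do not carry over. Pictures are saved under pics/ and viewed, at most 10 in all, crops included, and the job is handed in when it is done.

Besides the shell and the picture viewer there is one more tool, called after "Call:" by a JSON object that holds its "name" and its "arguments", one argument or row to a line. move_arm: Moves the arm, as the interface text tells. Its arguments: {"type":"object","properties":{"fingers":{"type":"array","items":{"type":"number"}},"travel":{"type":"array","items":{"type":"array","items":{"type":"number"}}},"dr":{"type":"array","items":{"type":"array","items":{"type":"number"}}}},"required":["fingers","travel","dr"]}

```bash
mkdir -p pics; python3 - <<'E'
from bench import arm
import cv2,numpy as np
print(arm.read_state())
for n in ("scene","top"):
    im=arm.get_image(n); cv2.imwrite(f"pics/{n}0.png",im[:,:,::-1])
    m=arm.camera_model(n); print(n,np.round(m["intrinsics"],1).tolist(),m["k1"],np.round(m["pose"],3).tolist())
m=arm.camera_model("wrist"); print(np.round(m["intrinsics"],1).tolist(),m["k1"],np.round(m["pose"],3).tolist())
E
```

```text
{'clock': 0.0, 'joints': array([ 1.47858784e+00,  3.85537076e-01,  6.58517013e-03, -5.24469627e-04,
       -1.19397091e+00, -2.58598538e-01]), 'joint_vel': array([ 0.00082494,  0.0007267 , -0.00064078,  0.00033435, -0.00109088,
        0.00226452]), 'joint_efforts': array([ 6.99020711e-05, -3.92286122e+01,  1.88390923e+01,  4.18574363e+00,
       -4.76931775e-03,  3.93904344e-06]), 'position': array([214.67705853, 586.73926839, 403.61322964]), 'ee_rot': array([ 9.84638729e-01, -1.74600640e-01, -1.54535394e-04,  1.07982076e-03]), 'contact_force': array([-0.52869123, -0.43086823,  0.59119711]), 'wrist_torque': array([ 0.0152149 , -0.0101194 ,  0.02135044]), 'grasp_force': 0.0, 'gripper_width': 85.37286237475548}
scene [[544.6, 0.0, 286.9], [0.0, 544.6, 217.2], [0.0, 0.0, 1.0]] -0.05267757319700087 [[0.822, 0.271, -0.501, 47.21], [-0.57, 0.362, -0.738, -762.106], [-0.019, 0.892, 0.452, 614.644], [0.0, 0.0, 0.0, 1.0]]
top [[533.5, 0.0, 274.6], [0.0, 533.5, 199.5], [0.0, 0.0, 1.0]] -0.08374537578455388 [[-0.017, 0.978, -0.206, 352.426], [-1.0, -0.017, 0.004, 14.562], [0.0, 0.206, 0.979, 1301.5], [0.0, 0.0, 0.0, 1.0]]
[[293.8, 0.0, 280.0], [0.0, 293.8, 209.0], [0.0, 0.0, 1.0]] -0.05733226925540012 [[-0.344, 0.898, 0.273, 284.419], [-0.939, -0.329, -0.099, 561.038], [0.001, -0.291, 0.957, 373.704], [0.0, 0.0, 0.0, 1.0]]
```

View pics/scene0.png

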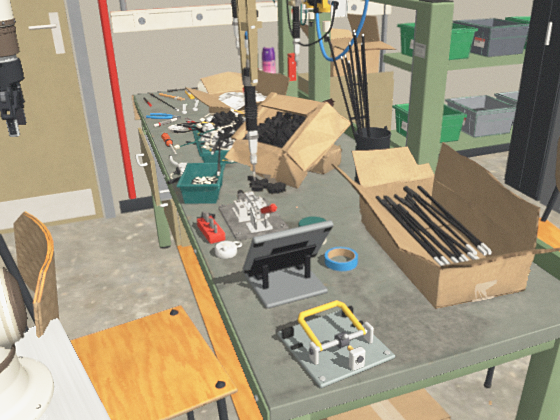

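View pics/top0.png

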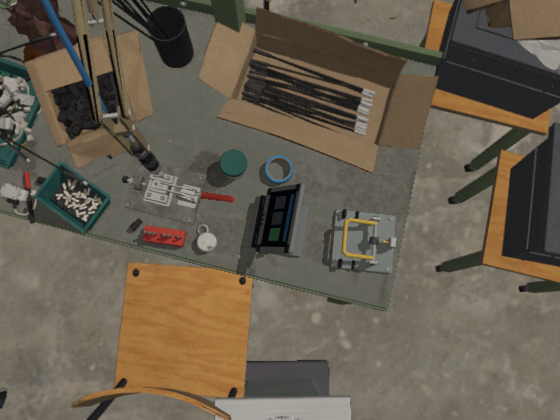

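The scene view shows the stand with its yellow bail at about (335,320), the cradle and display at (288,255), and the tape at (341,259). In the top view the stand is at (362,240) with its feet on the left at about (340,213) and (340,266), and the display is at (278,220). I'll enlarge both.

```bash
python3 - <<'E'
import cv2
a=cv2.imread("pics/top0.png")[165:285,245:405]; cv2.imwrite("pics/topc.png",cv2.resize(a,None,fx=5,fy=5,interpolation=cv2.INTER_CUBIC))
a=cv2.imread("pics/scene0.png")[215:385,225:405]; cv2.imwrite("pics/scenec.png",cv2.resize(a,None,fx=3.5,fy=3.5,interpolation=cv2.INTER_CUBIC))
E
```

```text
(no output)
```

View pics/topc.png

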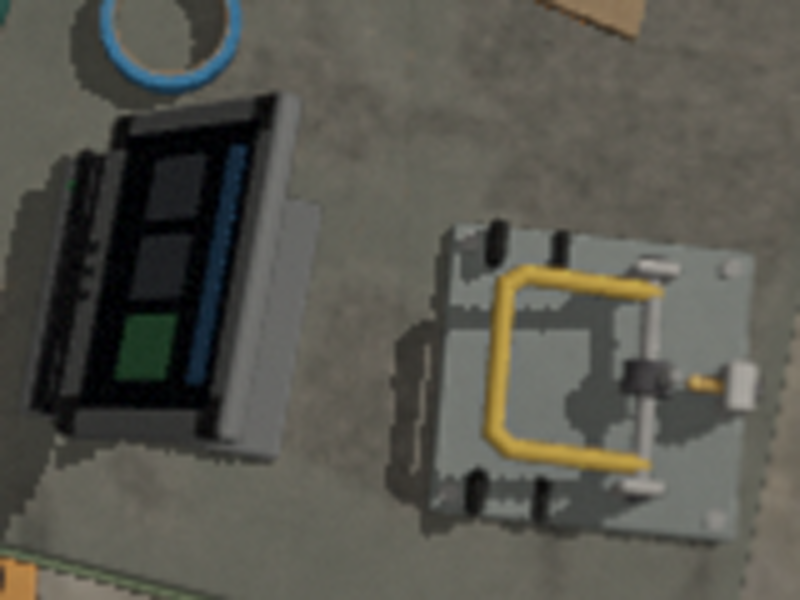

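View pics/scenec.png

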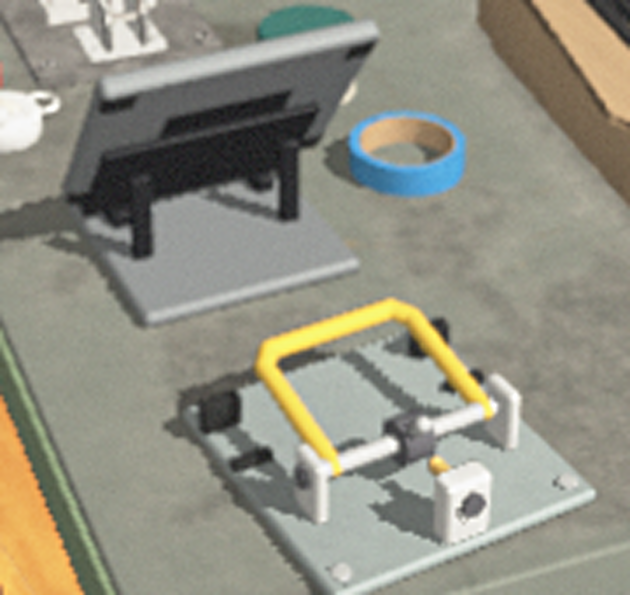

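The top crop shows the screen facing left (world +y) and the display's top edge on the right, with ends at about (285,95) and (225,440). The stand's bar centre is at (498,358), its feet are on the left and its housing is at (741,383). The scene crop shows the display's back with top corners (378,30) and (100,85), and the bar at (330,335). Next I fit the poses from both views.

```bash
cat > h.py <<'E'
import numpy as np
from scipy.optimize import least_squares
from scipy.spatial.transform import Rotation as R
from bench import arm
def proj(m,p):
    T=np.array(m["pose"]);K=np.array(m["intrinsics"])
    c=(np.atleast_2d(p)-T[:3,3])@T[:3,:3]
    s=np.c_[c[:,0],-c[:,1]]/-c[:,2:]
    s=s*(1+m["k1"]*(s**2).sum(1,keepdims=True))
    return s@K[:2,:2].T+K[:2,2]
def tri(ms,uv):
    return least_squares(lambda p:np.concatenate([proj(m,p)[0]-u for m,u in zip(ms,uv)]),[400,-150,50])
E
cat > fit.py <<'E'
from h import *
mt=arm.camera_model("top");ms=arm.camera_model("scene")
t=lambda a,b:np.array([a/5+245,b/5+165]); s=lambda a,b:np.array([a/3.5+225,b/3.5+215])
# stand
P=[(mt,t(450,226),(-75,72,8)),(mt,t(755,257),(75,72,8)),(mt,t(738,538),(75,-72,8)),(mt,t(432,510),(-75,-72,8)),
 (mt,t(498,358),(-51.5,0,45)),(mt,t(740,383),(66,0,41)),(mt,t(497,236),(-51,61,25)),(mt,t(477,492),(-51,-61,25)),
 (ms,s(340,592),(75,-72,8)),(ms,s(595,492),(75,72,8)),(ms,s(185,408),(-75,-72,8)),(ms,s(330,335),(-51.5,0,45)),(ms,s(462,472),(66,0,41))]
def f(v):
    w=np.array([p[2] for p in P])@R.from_euler('z',v[3]).as_matrix().T+v[:3]
    return np.concatenate([proj(p[0],q)[0]-p[1] for p,q in zip(P,w)])
r=least_squares(f,[350,-150,0,-1.6],loss='soft_l1'); print("stand",np.round(r.x,3)); print(np.round(r.fun.reshape(-1,2),1).tolist())
# display
P2=[(mt,t(298,95),(7,80,140)),(mt,t(238,440),(7,-80,140)),(mt,t(272,97),(-7,80,140)),(mt,t(210,440),(-7,-80,140)),
 (ms,s(378,38),(7,80,140)),(ms,s(98,100),(7,-80,140)),(ms,s(374,24),(-7,80,140)),(ms,s(104,76),(-7,-80,140)),(ms,s(66,192),(7,-80,0)),]
def g(v):
    w=np.array([p[2] for p in P2])@R.from_euler('ZY',v[3:5]).as_matrix().T+v[:3]
    return np.concatenate([proj(p[0],q)[0]-p[1] for p,q in zip(P2,w)])
r=least_squares(g,[350,20,20,-1.6,.6],loss='soft_l1'); print("disp",np.round(r.x,3)); print(np.round(r.fun.reshape(-1,2),1).tolist())
print("top", r.x[:3]+R.from_euler('ZY',r.x[3:5]).apply([0,0,140]))
b=tri([mt,ms],[t(498,358),s(330,335)]);print("bar",b.x,b.fun)
E
python3 fit.py
```

```text
stand [ 517.679 -205.791   -1.677   23.445]
[[0.2, -1.2], [-0.6, -1.5], [-0.6, 0.5], [-0.9, 0.1], [-0.2, 0.0], [0.0, 0.0], [1.0, 0.9], [1.2, -0.5], [-1.0, 1.7], [1.1, -0.8], [-1.1, 0.1], [-0.1, -1.3], [0.6, 0.6]]
disp [ 516.741 -170.415  145.776   73.555  130.306]
[[-0.2, -0.6], [-6.0, -0.4], [5.0, 0.6], [-0.1, 0.4], [0.1, -5.0], [-1.6, -8.0], [1.3, 5.7], [-2.8, 5.8], [31.4, 0.1]]
top [554.28056797 -35.90046434 135.94657971]
bar [ 523.75597207 -155.30638645   40.92179944] [-0.07839743  0.14319788  0.11638327 -0.02541547]
```

```bash
sed -i 's/\[350,20,20,-1.6,.6\],loss=.soft_l1./[530,10,20,-1.75,.6],loss="soft_l1",x_scale=[50,50,50,.3,.3]/; s/\[350,-150,0,-1.6\],loss=.soft_l1./[520,-200,0,-1.6],loss="soft_l1",x_scale=[50,50,50,.3]/' fit.py; python3 fit.py
```

```text
stand [ 517.679 -205.791   -1.677   -1.688]
[[0.2, -1.2], [-0.6, -1.5], [-0.6, 0.5], [-0.9, 0.1], [-0.2, 0.0], [0.0, 0.0], [1.0, 0.9], [1.2, -0.5], [-1.0, 1.7], [1.1, -0.8], [-1.1, 0.1], [-0.1, -1.3], [0.6, 0.6]]
disp [573.947  50.953  28.284  -1.778   0.694]
[[0.1, 0.1], [-0.8, 0.7], [0.8, -2.1], [0.0, -0.7], [1.0, 0.5], [1.4, 0.3], [-0.4, -2.1], [-2.5, 0.1], [-2.0, 0.3]]
top [555.49011642 -36.66801734 135.90246269]
bar [ 523.75597207 -155.30638645   40.92179944] [-0.07839743  0.14319788  0.11638327 -0.02541547]
```

```bash
cat >> h.py <<'E'
def rel(p,Rt):
    s=arm.read_state(); R0=R.from_quat(s["ee_rot"])
    print("t",round(s["clock"],2),"travel",np.round(R0.inv().apply(np.array(p)-s["position"]),1).tolist(),"dr",np.round((R0.inv()*Rt).as_rotvec(),3).tolist(),"n",np.linalg.norm(np.array(p)-s["position"]).round())
def tool(yaw,lean):  # tool z opposes leaned z axis; tool y = leaned x axis
    D=R.from_euler('ZY',[yaw,lean]).as_matrix()
    y=D[:,0]; z=-D[:,2]; return R.from_matrix(np.c_[np.cross(y,z),y,z])
E
python3 - <<'E'
from h import *
print(tool(-1.688,0).as_quat())
rel([500,-100,400],tool(-1.688,0))
E
```

```text
[ 0.9982834 -0.0585683 -0.        -0.       ]
t 0.1 travel [504.0, 546.8, 4.9] dr [0.002, 0.0, -0.234] n 744.0
```

Call:
{"name": "move_arm", "arguments": {
  "fingers": [85,85,85,85,85,85,85,85,85,85],
  "travel": [
    [504,547,5],
    [504,547,5],
    [504,547,5],
    [504,547,5],
    [504,547,5],
    [504,547,5],
    [504,547,5],
    [504,547,5],
    [504,547,5],
    [504,547,5]
  ],
  "dr": [
    [0,0,-0.23],
    [0,0,-0.23],
    [0,0,-0.23],
    [0,0,-0.23],
    [0,0,-0.23],
    [0,0,-0.23],
    [0,0,-0.23],
    [0,0,-0.23],
    [0,0,-0.23],
    [0,0,-0.23]
  ]
}}

```text
clock: 1.1
position: [406.6, 123.1, 401.4]
ee_rot: [0.998, -0.06, 0.0, -0.0]
contact_force: [0.5, 0.5, -0.2]
gripper_width: 84.7
grasp_force: 0.0
```

```bash
python3 - <<'E'
from h import *
rel([500,-100,400],tool(-1.688,0))
E
```

```text
t 1.1 travel [119.5, 210.3, 1.3] dr [-0.0, -0.0, -0.003] n 242.0
```

```bash
cat > shot.py <<'E'
import sys,pickle,cv2
from bench import arm
n=sys.argv[1]; m=arm.camera_model("wrist"); im=arm.get_image("wrist"); cv2.imwrite(f"pics/{n}.png",im[:,:,::-1]); pickle.dump({k:m[k] for k in("intrinsics","k1","pose")},open(n+".pkl","wb"))
E
python3 shot.py w1
```

Call:
{"name": "move_arm", "arguments": {
  "fingers": [85,85,85,85,85,85,85,85],
  "travel": [
    [120,210,0],
    [120,210,0],
    [120,210,0],
    [120,210,0],
    [120,210,0],
    [120,210,0],
    [120,210,0],
    [120,210,0]
  ],
  "dr": [
    [0,0,0],
    [0,0,0],
    [0,0,0],
    [0,0,0],
    [0,0,0],
    [0,0,0],
    [0,0,0],
    [0,0,0]
  ]
}}

```text
clock: 1.95
position: [500.0, -97.3, 401.1]
ee_rot: [0.998, -0.06, -0.0, -0.0]
contact_force: [0.5, 0.3, -0.4]
gripper_width: 84.8
grasp_force: 0.0
```

```bash
python3 shot.py w2; python3 - <<'E'
import cv2
for n in("w1","w2"): cv2.imwrite(f"pics/{n}b.png",cv2.resize(cv2.imread(f"pics/{n}.png"),(800,600),interpolation=cv2.INTER_CUBIC))
E
```

```text
(no output)
```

View pics/w2b.png

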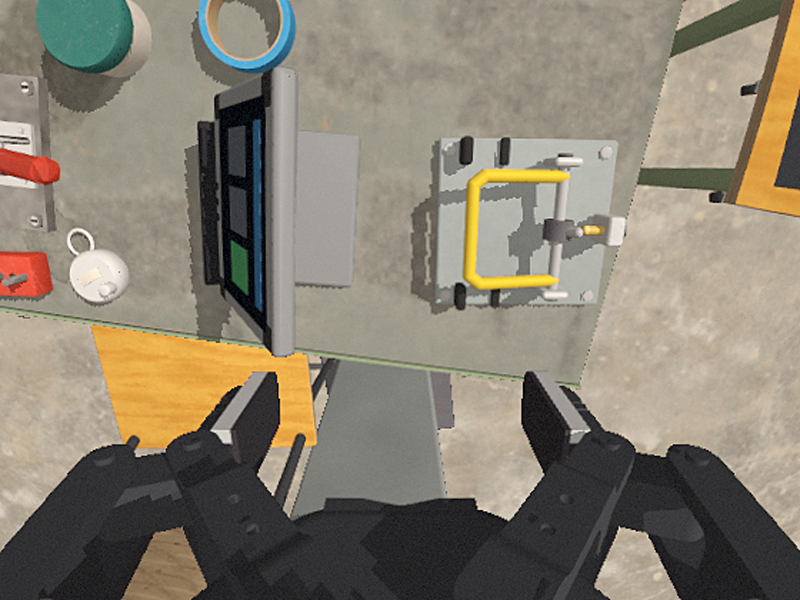

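View pics/w1b.png

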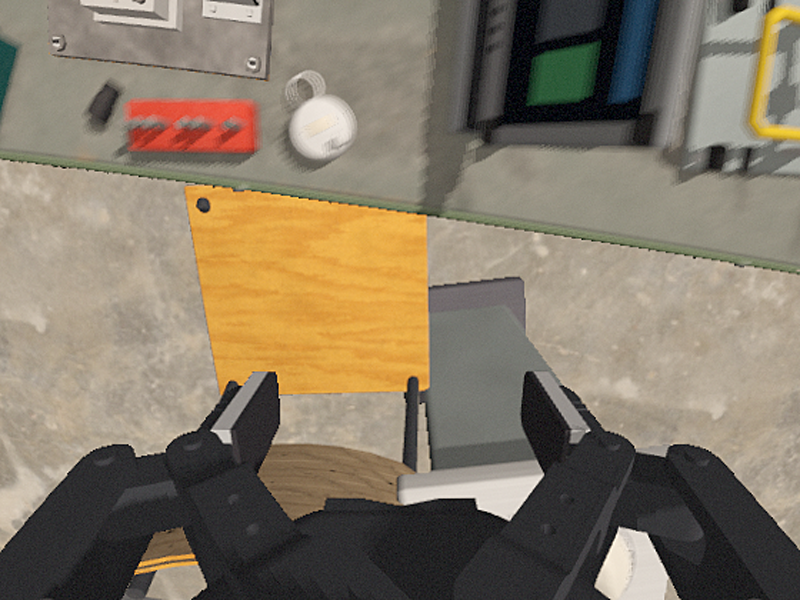

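In w2 the bar centre is at (472,229) in the 800-px picture, and the stand base corners are at about (442,139), (617,140), (598,304) and (437,303). The housing top is at (615,230). The display's top-edge face runs from (275,70)/(297,71) down to (272,355)/(294,355). w1 adds only a partial view. I'll combine these with the fixed cameras.

```bash
cat > patch.py <<'E'
src=open("fit.py").read()
src=src.replace("# stand","import pickle\nmw=pickle.load(open('w2.pkl','rb')); w=lambda a,b:np.array([a*.7,b*.7])\n# stand",1)
src=src.replace("def f(v)","P+=[(mw,w(442,139),(-75,72,8)),(mw,w(617,140),(75,72,8)),(mw,w(598,304),(75,-72,8)),(mw,w(437,303),(-75,-72,8)),(mw,w(472,229),(-51.5,0,45)),(mw,w(616,229),(66,0,41))]\ndef f(v)")
src=src.replace("def g(v)","P2+=[(mw,w(275,71),(-7,80,140)),(mw,w(297,72),(7,80,140)),(mw,w(272,355),(-7,-80,140)),(mw,w(294,355),(7,-80,140)),(mw,w(216,106),(-7,80,0)),(mw,w(221,290),(-7,-80,0))]\ndef g(v)")
src=src.replace("    w=np.array","    q_=np.array").replace("zip(P,w)","zip(P,q_)").replace("zip(P2,w)","zip(P2,q_)")
src=src.replace("tri([mt,ms],[t(498,358),s(330,335)])","tri([mt,ms,mw],[t(498,358),s(330,335),w(472,229)])")
open("fit.py","w").write(src)
E
python3 patch.py; python3 fit.py
```

```text
stand [ 517.306 -206.91    -1.598   -1.688]
[[0.6, -1.0], [-0.2, -1.3], [-0.1, 0.6], [-0.4, 0.3], [0.3, 0.2], [0.5, 0.2], [1.4, 1.0], [1.7, -0.3], [-0.7, 2.2], [1.4, -0.4], [-1.0, 0.5], [0.1, -1.0], [0.9, 1.0], [-2.3, -1.8], [1.0, -1.1], [-0.5, -0.4], [-1.3, 0.7], [-0.7, 0.9], [0.1, 0.8]]
disp [569.138  38.851  19.349  -1.777   0.593]
[[0.8, 1.1], [-0.1, 1.8], [1.1, -1.0], [0.4, 0.4], [0.4, 1.1], [0.7, 1.0], [-1.1, -1.1], [-3.4, 1.2], [-0.7, 7.4], [-1.8, -2.8], [1.3, 0.1], [-0.5, 1.7], [-0.4, -0.9], [-0.2, -7.6], [0.1, 2.3]]
top [553.11707888 -37.76629031 135.42279038]
bar [ 523.74589265 -156.45419024   41.58565909] [ 0.43761422  0.10009426  0.52026109 -0.01185872 -0.37946325  0.24157316]
```

```bash
python3 - <<'E'
from h import *
rel([523.7,-156.2,258],tool(-1.688,0))
rel([523.7,-156.2,199],tool(-1.688,0))
E
```

```text
t 2.0 travel [30.7, 56.1, 143.3] dr [-0.0, 0.0, -0.002] n 157.0
t 2.0 travel [30.7, 56.1, 202.3] dr [-0.0, 0.0, -0.002] n 212.0
```

Call:
{"name": "move_arm", "arguments": {
  "fingers": [50,50,50,50,50,50,50,50,50,50],
  "travel": [
    [31,56,60],
    [31,56,100],
    [31,56,140],
    [31,56,160],
    [31,56,180],
    [31,56,202],
    [31,56,202],
    [31,56,202],
    [31,56,202],
    [31,56,202]
  ],
  "dr": [
    [0,0,0],
    [0,0,0],
    [0,0,0],
    [0,0,0],
    [0,0,0],
    [0,0,0],
    [0,0,0],
    [0,0,0],
    [0,0,0],
    [0,0,0]
  ]
}}

```text
clock: 3.0
position: [524.9, -156.7, 200.9]
ee_rot: [0.998, -0.06, 0.002, -0.0]
contact_force: [-0.4, 0.5, 0.1]
gripper_width: 50.0
grasp_force: 0.0
```

Call:
{"name": "move_arm", "arguments": {
  "fingers": [0,0,0,0,0],
  "travel": [
    [0,0,0],
    [0,0,0],
    [0,0,0],
    [0,0,0],
    [0,0,0]
  ],
  "dr": [
    [0,0,0],
    [0,0,0],
    [0,0,0],
    [0,0,0],
    [0,0,0]
  ]
}}

```text
clock: 3.5
position: [524.7, -155.7, 199.9]
ee_rot: [0.998, -0.06, 0.001, -0.001]
contact_force: [-1.1, 8.4, 3.6]
gripper_width: 8.1
grasp_force: 58.5
```

```bash
python3 - <<'E'
from h import *
S=R.from_euler('z',-1.688); 
s=arm.read_state(); print(s["clock"],s["position"],s["contact_force"],s["gripper_width"],s["grasp_force"])
R0=R.from_quat(s["ee_rot"])
for q in np.arange(0,1.2,.1).tolist()+[1.16,1.19]:
    d=[75*(np.cos(.2)-np.cos(.2+q)),0,75*(np.sin(.2+q)-np.sin(.2))]
    print(round(q,2),np.round(R0.inv().apply(S.apply(d)),1).tolist())
E
```

```text
3.5 [ 524.65318065 -155.71015775  199.89885853] [-1.05168306  8.38706343  3.58577845] 8.091318955586093 58.494552969932556
0.0 [0.0, 0.0, 0.0]
0.1 [0.0, 1.8, -7.3]
0.2 [0.0, 4.4, -14.3]
0.3 [0.1, 7.6, -21.1]
0.4 [0.1, 11.6, -27.5]
0.5 [0.1, 16.1, -33.4]
0.6 [0.1, 21.2, -38.9]
0.7 [0.1, 26.8, -43.9]
0.8 [0.2, 32.9, -48.3]
0.9 [0.2, 39.4, -52.0]
1.0 [0.2, 46.2, -55.1]
1.1 [0.3, 53.3, -57.5]
1.16 [0.3, 57.7, -58.5]
1.19 [0.3, 59.9, -59.0]
```

Call:
{"name": "move_arm", "arguments": {
  "fingers": [0,0,0,0,0,0,0],
  "travel": [
    [0,1.8,-7.3],
    [0,4.4,-14.3],
    [0,7.6,-21.1],
    [0,11.6,-27.5],
    [0,16.1,-33.4],
    [0,21.2,-38.9],
    [0,21.2,-38.9]
  ],
  "dr": [
    [0,0,0],
    [0,0,0],
    [0,0,0],
    [0,0,0],
    [0,0,0],
    [0,0,0],
    [0,0,0]
  ]
}}

```text
clock: 4.2
position: [522.0, -176.0, 239.8]
ee_rot: [0.998, -0.061, 0.001, -0.002]
contact_force: [-1.3, 16.8, 9.0]
gripper_width: 7.8
grasp_force: 59.0
```

Call:
{"name": "move_arm", "arguments": {
  "fingers": [0,0,0,0,0,0,0,0],
  "travel": [
    [0,5.6,-5],
    [0,11.7,-9.4],
    [0,18.2,-13.1],
    [0,25,-16.2],
    [0,32.1,-18.6],
    [0,36.5,-19.6],
    [0,39,-20.2],
    [0,39,-20.2]
  ],
  "dr": [
    [0,0,0],
    [0,0,0],
    [0,0,0],
    [0,0,0],
    [0,0,0],
    [0,0,0],
    [0,0,0],
    [0,0,0]
  ]
}}

```text
clock: 5.0
position: [517.4, -213.9, 260.2]
ee_rot: [0.998, -0.061, 0.001, -0.002]
contact_force: [-2.8, 19.9, 13.0]
gripper_width: 7.5
grasp_force: 62.5
```

Call:
{"name": "move_arm", "arguments": {
  "fingers": [45,45,45,45,45,45,45,45,45],
  "travel": [
    [0,0,0],
    [0,0,0],
    [0,0,0],
    [0,0,0],
    [0,0,0],
    [0,0,-40],
    [0,0,-80],
    [0,0,-100],
    [0,0,-100]
  ],
  "dr": [
    [0,0,0],
    [0,0,0],
    [0,0,0],
    [0,0,0],
    [0,0,0],
    [0,0,0],
    [0,0,0],
    [0,0,0],
    [0,0,0]
  ]
}}

```text
clock: 5.9
position: [517.8, -217.3, 362.2]
ee_rot: [0.998, -0.06, 0.004, 0.001]
contact_force: [-0.8, 0.5, 0.3]
gripper_width: 45.2
grasp_force: 0.0
```

```bash
python3 - <<'E'
import cv2
from h import *
im=arm.get_image("scene")[195:385,215:415,::-1]; cv2.imwrite("pics/s1.png",cv2.resize(im,None,fx=3.1,fy=3.1,interpolation=cv2.INTER_CUBIC))
ms=arm.camera_model("scene");S=R.from_euler('z',-1.688)
for q in (0,.96,1.16):
  c=[proj(ms,S.apply([22-75*np.cos(.2+q),y,30+75*np.sin(.2+q)])+[517.3,-206.9,-1.6])[0] for y in(-35,0,35)]
  print(q,[np.round((p-[215,195])*3.1).tolist() for p in c])
# display pick poses
t=np.array([553.1,-37.8,135.4]); Rt=tool(-1.777,.605); ax=-Rt.as_matrix()[:,2]
for d in (-60,9): 
  p=t+ax*(155-d); print(d,p.round(1)); rel(p,Rt)
E
```

```text
0 [[269.0, 375.0], [324.0, 356.0], [376.0, 338.0]]
0.96 [[310.0, 335.0], [367.0, 316.0], [423.0, 297.0]]
1.16 [[324.0, 343.0], [382.0, 323.0], [438.0, 303.0]]
-60 [ 528.1 -157.5  312.2]
t 5.95 travel [3.5, -60.4, 47.6] dr [0.604, 0.022, 0.083] n 77.0
9 [ 536.1 -119.1  255.5]
t 5.95 travel [6.6, -99.5, 104.4] dr [0.604, 0.022, 0.083] n 144.0
```

View pics/s1.png

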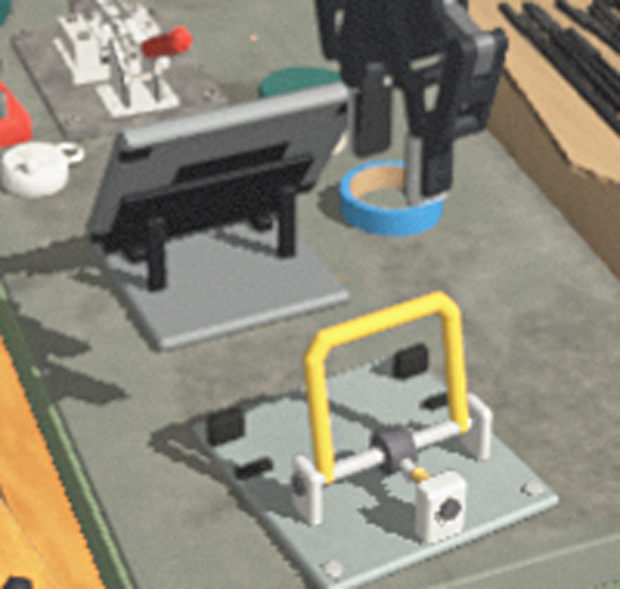

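The bar centre is at about (383,324), which matches the predicted home position (382,323), so the prop stays up by itself. Next is the display.

Call:
{"name": "move_arm", "arguments": {
  "fingers": [45,45,45,45,45,45,45,45],
  "travel": [
    [1,-10,0],
    [2,-20,0],
    [3,-40,10],
    [3.5,-60,30],
    [3.5,-60,47],
    [3.5,-60,47],
    [3.5,-60,47],
    [3.5,-60,47]
  ],
  "dr": [
    [0.13,0.005,0.02],
    [0.26,0.01,0.04],
    [0.4,0.015,0.06],
    [0.53,0.02,0.075],
    [0.604,0.022,0.083],
    [0.604,0.022,0.083],
    [0.604,0.022,0.083],
    [0.604,0.022,0.083]
  ]
}}

```text
clock: 6.75
position: [527.9, -157.8, 311.7]
ee_rot: [0.95, -0.098, 0.029, -0.295]
contact_force: [0.6, -0.1, 0.0]
gripper_width: 44.7
grasp_force: 0.0
```

```bash
python3 shot.py w3; python3 - <<'E'
import pickle,cv2
from h import *
cv2.imwrite("pics/w3b.png",cv2.resize(cv2.imread("pics/w3.png"),(800,600),interpolation=cv2.INTER_CUBIC))
m=pickle.load(open("w3.pkl","rb")); D=R.from_euler('ZY',[-1.777,.605]); o=np.array([553.1,-37.8,135.4])
for c in [(-7,80,0),(7,80,0),(-7,-80,0),(7,-80,0),(-7,0,0),(7,0,0)]: print(c,np.round(proj(m,o+D.apply(c))[0]/.7))
Rt=tool(-1.777,.605); ax=-Rt.as_matrix()[:,2]
rel(o+ax*145,Rt)
E
```

```text
(-7, 80, 0) [381. 155.]
(7, 80, 0) [415. 155.]
(-7, -80, 0) [385. 473.]
(7, -80, 0) [412. 473.]
(-7, 0, 0) [383. 334.]
(7, 0, 0) [413. 334.]
t 6.8 travel [0.3, -0.5, 70.0] dr [0.002, 0.003, -0.0] n 70.0
```

View pics/w3b.png

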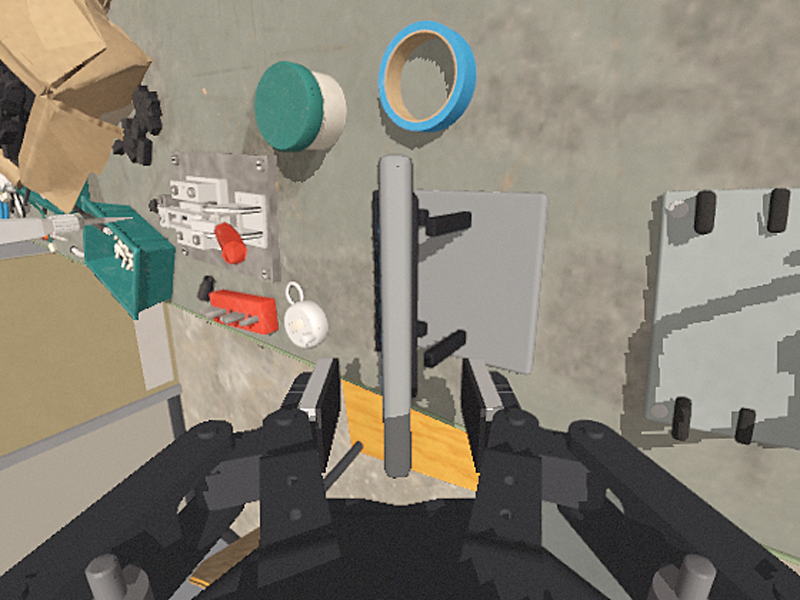

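The display is seen edge-on from (381–412,155) to (385–411,476), within about 3 px of the prediction, and it is centred between the fingers. I descend and grip.

Call:
{"name": "move_arm", "arguments": {
  "fingers": [45,45,45,45,45,0,0,0,0,0],
  "travel": [
    [0,0,25],
    [0,0,50],
    [0,0,70],
    [0,0,70],
    [0,0,70],
    [0,0,70],
    [0,0,70],
    [0,0,70],
    [0,0,70],
    [0,0,70]
  ],
  "dr": [
    [0,0,0],
    [0,0,0],
    [0,0,0],
    [0,0,0],
    [0,0,0],
    [0,0,0],
    [0,0,0],
    [0,0,0],
    [0,0,0],
    [0,0,0]
  ]
}}

```text
clock: 7.8
position: [536.2, -118.7, 255.6]
ee_rot: [0.95, -0.098, 0.03, -0.297]
contact_force: [-0.1, 1.8, 5.6]
gripper_width: 13.1
grasp_force: 61.7
```

Call:
{"name": "move_arm", "arguments": {
  "fingers": [0,0,0,0,0,0,0],
  "travel": [
    [0,0,-5],
    [0,0,-20],
    [0,0,-40],
    [0,0,-60],
    [0,0,-80],
    [0,0,-80],
    [0,0,-80]
  ],
  "dr": [
    [0,0,0],
    [0,0,0],
    [0,0,0],
    [0,0,0],
    [0,0,0],
    [0,0,0],
    [0,0,0]
  ]
}}

```text
clock: 8.5
position: [526.2, -163.5, 318.9]
ee_rot: [0.95, -0.099, 0.028, -0.296]
contact_force: [-0.7, 1.0, -3.5]
gripper_width: 13.3
grasp_force: 60.8
```

```bash
cat > place.py <<'E'
from h import *
S=R.from_euler('z',-1.688); Rt=tool(-1.688,.30); ax=-Rt.as_matrix()[:,2]
for h in (60,15,0):
  p=S.apply([-38.5,0,10+h])+[517.3,-206.9,0]+ax*285
  print(h,p.round(1)); rel(p,Rt)
E
python3 place.py
```

```text
60 [ 512.  -252.3  342.3]
t 8.5 travel [4.1, 60.7, -70.3] dr [-0.304, -0.035, -0.083] n 93.0
15 [ 512.  -252.3  297.3]
t 8.5 travel [4.4, 86.2, -33.3] dr [-0.304, -0.035, -0.083] n 93.0
0 [ 512.  -252.3  282.3]
t 8.5 travel [4.4, 94.8, -20.9] dr [-0.304, -0.035, -0.083] n 97.0
```

Call:
{"name": "move_arm", "arguments": {
  "fingers": [0,0,0,0,0,0,0,0,0,0],
  "travel": [
    [0,0,-20],
    [1,10,-35],
    [2,20,-50],
    [2,30,-60],
    [3,40,-65],
    [3.5,50,-70],
    [4,61,-70],
    [4,61,-70],
    [4,61,-70],
    [4,61,-70]
  ],
  "dr": [
    [-0.04,-0.005,-0.01],
    [-0.09,-0.01,-0.025],
    [-0.14,-0.016,-0.038],
    [-0.19,-0.022,-0.052],
    [-0.24,-0.028,-0.065],
    [-0.28,-0.032,-0.076],
    [-0.304,-0.035,-0.083],
    [-0.304,-0.035,-0.083],
    [-0.304,-0.035,-0.083],
    [-0.304,-0.035,-0.083]
  ]
}}

```text
clock: 9.5
position: [512.5, -251.8, 342.4]
ee_rot: [0.987, -0.057, 0.009, -0.15]
contact_force: [0.7, 0.0, -2.5]
gripper_width: 13.0
grasp_force: 60.7
```

```bash
python3 place.py; python3 - <<'E'
import cv2
from h import *
im=arm.get_image("scene")[175:385,225:435,::-1]; a=cv2.resize(im,(600,600),interpolation=cv2.INTER_CUBIC); cv2.imwrite("pics/s2.png",a)
ms=arm.camera_model("scene"); s=arm.read_state(); Rt=R.from_quat(s["ee_rot"]); M=Rt.as_matrix()
D=np.c_[M[:,1],-M[:,0],-M[:,2]]; D=np.c_[M[:,1],np.cross(-M[:,2],M[:,1]),-M[:,2]]
o=s["position"]-285*D[:,2]
for c in [(7,80,140),(7,-80,140),(7,80,0),(7,-80,0)]: print(c,np.round((proj(ms,o+D@c)[0]-[225,175])*600/210))
E
```

```text
60 [ 512.  -252.3  342.3]
t 9.5 travel [-0.5, 0.5, -0.1] dr [-0.001, -0.0, 0.002] n 1.0
15 [ 512.  -252.3  297.3]
t 9.5 travel [-0.6, 13.9, 42.9] dr [-0.001, -0.0, 0.002] n 45.0
0 [ 512.  -252.3  282.3]
t 9.5 travel [-0.6, 18.3, 57.2] dr [-0.001, -0.0, 0.002] n 60.0
(7, 80, 140) [454. 165.]
(7, -80, 140) [200. 240.]
(7, 80, 0) [399. 329.]
(7, -80, 0) [168. 408.]
```

View pics/s2.png

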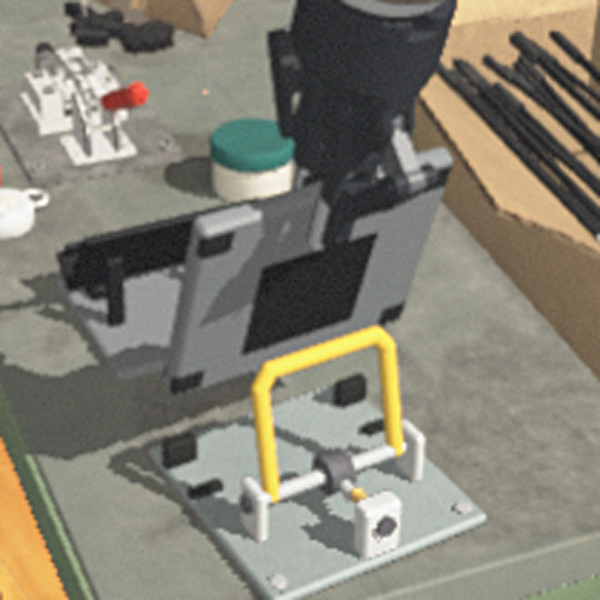

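Back-face corners in s2 are at about (195,238) and (448,185) on top, and (170,392) and (402,316) at the bottom. The bottom sits roughly 13 px higher than predicted. I check it with intensity profiles across the edges.

```bash
cat > prof.py <<'E'
import cv2
from h import *
s=arm.read_state(); im=cv2.cvtColor(arm.get_image("scene"),cv2.COLOR_RGB2GRAY).astype(np.float32)
ms=arm.camera_model("scene"); M=R.from_quat(s["ee_rot"]).as_matrix()
D=np.c_[M[:,1],np.cross(-M[:,2],M[:,1]),-M[:,2]]; o=s["position"]-285*D[:,2]
def line(name,pts):
    uv=proj(ms,o+np.array(pts,float)@D.T).astype(np.float32)
    print(name,cv2.remap(im,uv[:,:1],uv[:,1:],cv2.INTER_LINEAR).ravel().astype(int).tolist())
for y in (-62,-55,-48,48,55,62): line(f"bot y{y} z-20..24/2",[(7,y,z) for z in range(-20,25,2)])
for y in (-70,-60,-50,60,70): line(f"top y{y} z120..164/2",[(7,y,z) for z in range(120,165,2)])
for z in (30,60,90,110): line(f"left z{z} y-100..-60/2",[(7,y,z) for y in range(-100,-59,2)]); line(f"right z{z} y60..100/2",[(7,y,z) for y in range(60,101,2)])
E
python3 prof.py
```

```text
bot y-62 z-20..24/2 [147, 127, 101, 80, 78, 82, 82, 79, 83, 84, 85, 86, 83, 84, 86, 87, 81, 80, 79, 73, 71, 74, 81]
bot y-55 z-20..24/2 [140, 133, 117, 99, 84, 82, 79, 78, 80, 84, 84, 84, 83, 82, 88, 98, 113, 129, 130, 130, 129, 125, 128]
bot y-48 z-20..24/2 [152, 146, 133, 110, 92, 80, 81, 84, 86, 87, 87, 88, 86, 84, 83, 105, 121, 127, 128, 126, 127, 129, 128]
bot y48 z-20..24/2 [151, 149, 149, 150, 151, 150, 151, 167, 190, 217, 223, 228, 231, 231, 230, 223, 209, 178, 144, 128, 125, 126, 128]
bot y55 z-20..24/2 [149, 148, 143, 147, 147, 146, 147, 169, 193, 217, 225, 229, 231, 231, 230, 224, 208, 178, 137, 127, 128, 131, 132]
bot y62 z-20..24/2 [149, 150, 149, 147, 143, 138, 136, 165, 193, 214, 224, 229, 231, 232, 231, 189, 128, 79, 51, 57, 60, 59, 58]
top y-70 z120..164/2 [131, 131, 120, 88, 54, 48, 43, 48, 46, 44, 68, 117, 166, 194, 198, 189, 179, 174, 172, 161, 121, 86, 122]
top y-60 z120..164/2 [130, 130, 128, 110, 106, 112, 109, 104, 101, 101, 112, 134, 165, 193, 197, 187, 178, 176, 172, 155, 106, 111, 154]
top y-50 z120..164/2 [130, 130, 127, 130, 130, 130, 129, 128, 129, 129, 
[... 609 characters left out ...]
112, 92, 87, 94, 102, 115, 126, 127, 128, 128, 127, 126, 127, 129, 128]
right z60 y60..100/2 [129, 130, 129, 127, 129, 128, 129, 129, 137, 146, 150, 151, 150, 148, 149, 149, 150, 155, 158, 157, 162]
left z90 y-100..-60/2 [155, 155, 155, 154, 154, 157, 124, 92, 90, 94, 101, 114, 128, 128, 129, 130, 130, 124, 110, 100, 95]
right z90 y60..100/2 [129, 129, 129, 126, 128, 129, 129, 129, 134, 145, 154, 154, 153, 150, 148, 147, 147, 147, 140, 113, 99]
left z110 y-100..-60/2 [155, 154, 154, 154, 154, 154, 132, 96, 92, 93, 100, 112, 124, 134, 129, 128, 129, 127, 128, 128, 128]
right z110 y60..100/2 [131, 131, 130, 130, 128, 129, 127, 129, 132, 140, 133, 107, 98, 101, 101, 100, 99, 101, 103, 104, 104]
```

```bash
python3 shot.py w4; python3 - <<'E'
import cv2,pickle
from h import *
im=cv2.imread("pics/w4.png"); m=pickle.load(open("w4.pkl","rb")); s=arm.read_state()
M=R.from_quat(s["ee_rot"]).as_matrix(); D=np.c_[M[:,1],np.cross(-M[:,2],M[:,1]),-M[:,2]]; top=s["position"]-145*D[:,2]
for a in (0,.07):
  E=D@R.from_euler('y',a).as_matrix()
  for c in [(-7,80,0),(7,80,0),(-7,80,-140),(7,80,-140),(-7,40,0),(7,40,0),(-7,40,-140),(7,40,-140)]: print(a,c,np.round(proj(m,top+E@c)[0],1).tolist())
for r in (105,115,125,140,160,180): print(r,[tuple(int(v) for v in im[r,c]) for c in range(244,312,3)])
E
```

```text
0 (-7, 80, 0) [261.6, 104.3]
0 (7, 80, 0) [299.4, 104.4]
0 (-7, 80, -140) [271.9, 113.1]
0 (7, 80, -140) [288.8, 113.1]
0 (-7, 40, 0) [263.2, 207.6]
0 (7, 40, 0) [297.6, 207.6]
0 (-7, 40, -140) [272.2, 161.3]
0 (7, 40, -140) [288.4, 161.3]
0.07 (-7, 80, 0) [261.6, 104.3]
0.07 (7, 80, 0) [299.2, 104.4]
0.07 (-7, 80, -140) [260.0, 113.1]
0.07 (7, 80, -140) [276.9, 113.1]
0.07 (-7, 40, 0) [263.2, 207.9]
0.07 (7, 40, 0) [297.4, 207.2]
0.07 (-7, 40, -140) [260.8, 161.4]
0.07 (7, 40, -140) [277.0, 161.2]
105 [(145, 161, 167), (149, 162, 166), (144, 159, 161), (142, 158, 161), (143, 160, 163), (141, 158, 163), (148, 167, 171), (114, 121, 120), (147, 151, 153), (167, 170, 175), (167, 173, 174), (168, 173, 176), (167, 171, 174), (169, 172, 176), (172, 176, 178), (171, 175, 179), (161, 166, 169), (128, 134, 139), (142, 157, 164), (133, 151, 160), (137, 149, 159), (142, 157, 169), (143, 159, 167)]
115 [(144, 161, 163), (141, 158, 161), (143, 158, 161), (145, 160, 164), (139, 158, 160), (136, 153, 158), (97, 99, 101), (130, 135, 138), (152, 154, 160), (166, 170, 174), (170, 173, 178), (170, 174,
[... 1059 characters left out ...]
, 163), (148, 162, 167), (75, 78, 79), (132, 134, 139), (147, 152, 154), (163, 167, 170), (168, 172, 176), (171, 177, 180), (173, 176, 181), (175, 179, 183), (177, 183, 186), (182, 184, 190), (171, 175, 179), (161, 166, 167), (154, 164, 161), (177, 187, 185), (180, 186, 187), (179, 187, 186), (181, 189, 188)]
180 [(95, 106, 112), (85, 96, 103), (110, 121, 129), (130, 145, 152), (127, 140, 147), (135, 150, 158), (81, 82, 82), (126, 131, 134), (144, 149, 152), (162, 166, 170), (168, 170, 173), (172, 175, 179), (173, 179, 182), (177, 182, 182), (177, 180, 184), (175, 182, 187), (168, 173, 175), (157, 161, 163), (110, 118, 119), (118, 123, 123), (117, 123, 124), (121, 128, 126), (120, 126, 122)]
```

```bash
sed '/^for/d' prof.py > p2.py; cat >> p2.py <<'E'
for y in (66,70,74,77): line(f"bot y{y} z-16..30/2",[(7,y,z) for z in range(-16,31,2)])
for y in (-30,-20,0,20,30): line(f"bot y{y} z-16..40/2",[(7,y,z) for z in range(-16,41,2)])
E
python3 p2.py
```

```text
bot y66 z-16..30/2 [138, 133, 134, 145, 174, 200, 217, 225, 228, 230, 218, 178, 137, 117, 98, 69, 53, 43, 43, 48, 49, 71, 96, 120]
bot y70 z-16..30/2 [142, 164, 191, 211, 222, 227, 230, 227, 203, 163, 141, 146, 148, 135, 106, 75, 52, 41, 44, 48, 55, 66, 98, 117]
bot y74 z-16..30/2 [210, 220, 225, 229, 231, 218, 184, 157, 151, 152, 154, 154, 153, 139, 116, 91, 62, 56, 54, 50, 49, 72, 98, 115]
bot y77 z-16..30/2 [226, 229, 226, 205, 179, 160, 152, 151, 155, 157, 160, 163, 159, 151, 143, 126, 118, 117, 116, 107, 106, 119, 136, 140]
bot y-30 z-16..40/2 [104, 86, 86, 86, 85, 85, 85, 82, 80, 79, 81, 87, 94, 101, 115, 124, 130, 129, 130, 130, 131, 128, 112, 81, 56, 39, 40, 42, 41]
bot y-20 z-16..40/2 [168, 186, 203, 211, 214, 212, 205, 199, 194, 188, 184, 175, 166, 165, 162, 153, 137, 128, 127, 129, 130, 124, 104, 78, 54, 42, 38, 41, 42]
bot y0 z-16..40/2 [145, 150, 156, 158, 151, 160, 185, 212, 223, 229, 231, 231, 230, 225, 216, 181, 150, 130, 128, 130, 130, 122, 102, 78, 48, 42, 41, 43, 43]
bot y20 z-16..40/2 [147, 146, 146, 145, 144, 165, 192, 214, 224, 228, 231, 231, 230, 227, 208, 177, 136, 125, 126, 130, 131, 128, 112, 85, 55, 38, 39, 36, 36]
bot y30 z-16..40/2 [150, 149, 149, 147, 143, 163, 192, 217, 224, 229, 231, 231, 230, 223, 209, 179, 144, 129, 127, 127, 130, 125, 111, 86, 55, 43, 39, 39, 42]
```

```bash
cat > fit3.py <<'E'
from h import *
s=arm.read_state(); ms=arm.camera_model("scene"); M=R.from_quat(s["ee_rot"]).as_matrix()
D=np.c_[M[:,1],np.cross(-M[:,2],M[:,1]),-M[:,2]]; o=s["position"]-285*D[:,2]; g=np.array([0,0,130.])
obs=[(-55,11,'b'),(-48,10,'b'),(-30,10,'b'),(70,12,'b'),(74,11,'b'),(-60,142,'t'),(-50,143,'t'),(70,142,'t'),(-78,30,'l'),(-79,60,'l'),(-79,90,'l'),(-79,110,'l'),(77,30,'r'),(76.5,60,'r'),(77,90,'r')]
for rd in (0,1.5,3):
  def f(v,pitch=None):
    a=v[0] if pitch is None else pitch
    Q=R.from_euler('YXZ',[a,v[1],v[2]]).as_matrix(); out=[]
    for y,z,k in obs:
        u=proj(ms,o+D@np.array([7,y,z]))[0]
        e={'b':[(7,-80,rd),(7,80,rd)],'t':[(7,-80,140-rd),(7,80,140-rd)],'l':[(7,-80+rd,0),(7,-80+rd,140)],'r':[(7,80-rd,0),(7,80-rd,140)]}[k]
        w=[o+D@(Q@(np.array(p)-g)+g+[0,v[3],v[4]]) for p in e]
        p,q=proj(ms,np.array(w)); d=(q-p)/np.linalg.norm(q-p); out.append((u-p)@[-d[1],d[0]])
    return np.r_[np.array(out)/.5, v[1]/.03, v[2]/.03, v[3]/4, v[4]/4]
  r=least_squares(f,np.zeros(5)); c=[round(2*least_squares(lambda v:f(v,p),np.zeros(5)).cost,1) for p in (0,.03,.06,.09)]
  print(rd,np.round(r.x,3),round(2*r.cost,1),c)
E
python3 fit3.py
```

```text
0 [0.035 0.    0.011 1.614 3.448] 15.2 [np.float64(79.3), np.float64(16.7), np.float64(47.4), np.float64(174.6)]
1.5 [2.400e-02 9.000e-03 1.000e-03 6.200e-02 4.409e+00] 6.2 [np.float64(34.4), np.float64(8.0), np.float64(72.1), np.float64(229.9)]
3 [ 0.012  0.018 -0.011 -1.53   5.424] 5.0 [np.float64(11.5), np.float64(21.0), np.float64(118.2), np.float64(305.9)]
```

```bash
cat > place.py <<'E'
from h import *
S=R.from_euler('z',-1.688); Rt=tool(-1.688,.28); ax=-Rt.as_matrix()[:,2]; dz=-tool(-1.688,.30).as_matrix()[:,2]
for h in (25,10,0):
  p=S.apply([-38,0,10+h])+[517.3,-206.9,-1]+dz*126+ax*155
  print(h,p.round(1)); rel(p,Rt)
E
python3 place.py
```

```text
25 [ 512.4 -248.7  303.3]
t 9.7 travel [-0.5, 8.6, 38.7] dr [-0.02, -0.001, 0.002] n 40.0
10 [ 512.4 -248.7  288.3]
t 9.7 travel [-0.6, 13.0, 53.0] dr [-0.02, -0.001, 0.002] n 55.0
0 [ 512.4 -248.7  278.3]
t 9.7 travel [-0.6, 16.0, 62.6] dr [-0.02, -0.001, 0.002] n 65.0
```

Call:
{"name": "move_arm", "arguments": {
  "fingers": [0,0,0,0,0,0,0],
  "travel": [
    [0,3,13],
    [0,6,26],
    [-0.5,8.6,38.7],
    [-0.5,11,46],
    [-0.5,13,53],
    [-0.5,13,53],
    [-0.5,13,53]
  ],
  "dr": [
    [-0.01,0,0],
    [-0.02,0,0.002],
    [-0.02,0,0.002],
    [-0.02,0,0.002],
    [-0.02,0,0.002],
    [-0.02,0,0.002],
    [-0.02,0,0.002]
  ]
}}

```text
clock: 10.4
position: [512.5, -249.0, 288.4]
ee_rot: [0.989, -0.058, 0.009, -0.139]
contact_force: [1.0, 0.7, -2.4]
gripper_width: 13.3
grasp_force: 60.6
```

Call:
{"name": "move_arm", "arguments": {
  "fingers": [0,0,0,0,0],
  "travel": [
    [0,0.7,2.4],
    [0,1.4,4.8],
    [0,1.8,6],
    [0,1.8,6],
    [0,1.8,6]
  ],
  "dr": [
    [0,0,0],
    [0,0,0],
    [0,0,0],
    [0,0,0],
    [0,0,0]
  ]
}}

```text
clock: 10.9
position: [512.3, -249.0, 281.9]
ee_rot: [0.989, -0.058, 0.009, -0.139]
contact_force: [-1.0, -0.4, -3.0]
gripper_width: 13.4
grasp_force: 60.6
```

Call:
{"name": "move_arm", "arguments": {
  "fingers": [0,0,0,0,0],
  "travel": [
    [0,0.3,1],
    [0,0.6,2],
    [0,0.9,2.9],
    [0,0.9,2.9],
    [0,0.9,2.9]
  ],
  "dr": [
    [0,0,0],
    [0,0,0],
    [0,0,0],
    [0,0,0],
    [0,0,0]
  ]
}}

```text
clock: 11.4
position: [512.3, -249.0, 278.9]
ee_rot: [0.989, -0.058, 0.009, -0.139]
contact_force: [-0.5, 0.2, -2.5]
gripper_width: 12.9
grasp_force: 60.9
```

Call:
{"name": "move_arm", "arguments": {
  "fingers": [0,0,0,0],
  "travel": [
    [0,0.3,1],
    [0,0.6,1.9],
    [0,0.6,1.9],
    [0,0.6,1.9]
  ],
  "dr": [
    [0,0,0],
    [0,0,0],
    [0,0,0],
    [0,0,0]
  ]
}}

```text
clock: 11.8
position: [512.3, -249.1, 278.5]
ee_rot: [0.989, -0.058, 0.009, -0.139]
contact_force: [-1.6, 1.7, 5.6]
gripper_width: 13.0
grasp_force: 67.1
```

```bash
python3 - <<'E'
import cv2
from h import *
im=arm.get_image("scene")[195:365,245:425,::-1]; a=cv2.resize(im,None,fx=3.5,fy=3.5,interpolation=cv2.INTER_CUBIC); cv2.imwrite("pics/s3.png",a)
s=arm.read_state();print(s["contact_force"],s["wrist_torque"],s["position"])
E
```

```text
[-2.09365395  0.63838043  5.02589626] [0.18062464 0.80050515 0.1780902 ] [ 512.33161454 -249.07946264  278.54783551]
```

View pics/s3.png

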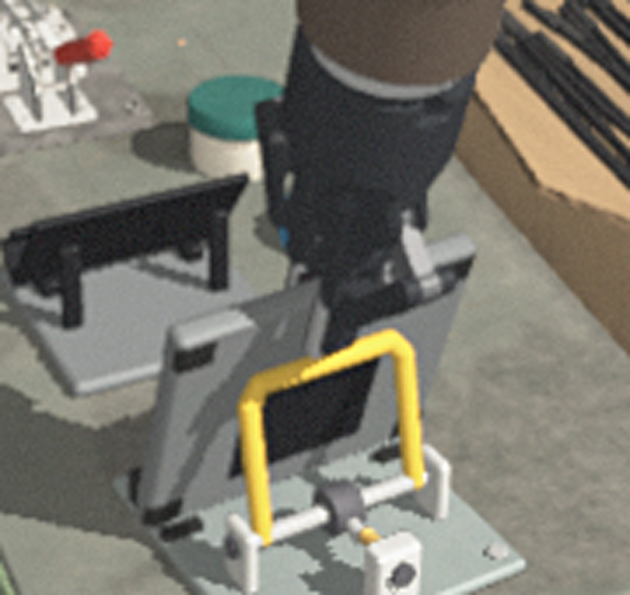

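The display's bottom edge stands in the feet, with the rib visible behind the bottom-left pad at (163,513). The finger tips are just above the bar at about (335,340). Contact came at the predicted height, so I release and retreat along the tool axis.

Call:
{"name": "move_arm", "arguments": {
  "fingers": [18,24,32,36,36,36],
  "travel": [
    [0,0,0],
    [0,0,0],
    [0,0,0],
    [0,0,0],
    [0,0,0],
    [0,0,0]
  ],
  "dr": [
    [0,0,0],
    [0,0,0],
    [0,0,0],
    [0,0,0],
    [0,0,0],
    [0,0,0]
  ]
}}

```text
clock: 12.45
position: [512.3, -249.1, 276.5]
ee_rot: [0.988, -0.058, 0.008, -0.139]
contact_force: [0.8, -0.1, 0.2]
gripper_width: 35.7
grasp_force: 0.0
```

Call:
{"name": "move_arm", "arguments": {
  "fingers": [36,36,36,36,36,36,36,36,36],
  "travel": [
    [0,0,-5],
    [0,0,-15],
    [0,0,-30],
    [0,0,-45],
    [0,0,-60],
    [0,0,-80],
    [0,0,-100],
    [0,0,-100],
    [0,0,-100]
  ],
  "dr": [
    [0,0,0],
    [0,0,0],
    [0,0,0],
    [0,0,0],
    [0,0,0],
    [0,0,0],
    [0,0,0],
    [0,0,0],
    [0,0,0]
  ]
}}

```text
clock: 13.35
position: [508.8, -276.6, 373.5]
ee_rot: [0.988, -0.058, 0.009, -0.139]
contact_force: [-1.0, -0.6, -1.1]
gripper_width: 36.1
grasp_force: 0.0
```

```bash
cat > fin.py <<'E'
import cv2
from h import *
img=arm.get_image("scene"); im=cv2.cvtColor(img,cv2.COLOR_RGB2GRAY).astype(np.float32); ms=arm.camera_model("scene")
S=R.from_euler('z',-1.688); b0=np.array([517.3,-206.9,-1.])
u=[proj(ms,b0+S.apply([22-75*np.cos(1.36),y,30+75*np.sin(1.36)]))[0].round().astype(int) for y in(-25,0,25)]; print("bar",[img[b,a].tolist() for a,b in u])
for lean in (.3,.34):
  D=(S*R.from_euler('y',lean)).as_matrix(); o=b0+S.apply([-38.5,0,10])
  def line(n,pts):
    uv=proj(ms,o+np.array(pts,float)@D.T).astype(np.float32); print(lean,n,cv2.remap(im,uv[:,:1],uv[:,1:],cv2.INTER_LINEAR).ravel().astype(int).tolist())
  for y in (-60,0,60): line(f"top{y} 124..154",[(7,y,z) for z in range(124,156,2)])
  for y in (-70,-60,60): line(f"bot{y} -12..30",[(7,y,z) for z in range(-12,31,2)])
  for z in (50,100): line(f"left{z} -96..-64",[(7,y,z) for y in range(-96,-63,2)]); line(f"right{z} 64..96",[(7,y,z) for y in range(64,97,2)])
E
python3 fin.py
```

```text
bar [[249, 244, 108], [251, 242, 101], [249, 246, 112]]
0.3 top-60 124..154 [65, 70, 68, 63, 63, 89, 135, 171, 191, 197, 190, 182, 177, 172, 169, 153]
0.3 top0 124..154 [132, 132, 130, 131, 132, 129, 140, 161, 183, 192, 189, 182, 178, 175, 170, 162]
0.3 top60 124..154 [132, 131, 131, 134, 132, 131, 141, 159, 173, 181, 184, 183, 181, 178, 172, 161]
0.3 bot-70 -12..30 [92, 98, 105, 106, 106, 101, 94, 86, 62, 48, 40, 39, 42, 47, 57, 81, 105, 123, 125, 128, 132, 133]
0.3 bot-60 -12..30 [50, 39, 31, 32, 46, 58, 70, 86, 78, 71, 63, 57, 53, 50, 52, 69, 88, 103, 103, 99, 95, 95]
0.3 bot60 -12..30 [86, 54, 44, 51, 73, 96, 123, 135, 146, 135, 131, 132, 133, 131, 133, 134, 132, 130, 131, 130, 131, 130]
0.3 left50 -96..-64 [113, 104, 74, 46, 41, 67, 86, 92, 96, 101, 112, 125, 130, 131, 131, 132, 128]
0.3 right50 64..96 [221, 222, 190, 143, 128, 129, 127, 130, 137, 140, 149, 147, 153, 151, 151, 149, 152]
0.3 left100 -96..-64 [110, 107, 100, 97, 105, 103, 94, 91, 96, 102, 114, 126, 131, 131, 130, 131, 132]
0.3 right100 64..96 [133, 133, 131, 129, 130, 132, 132, 131, 146, 155, 154, 152, 152, 154, 1
[... 374 characters left out ...]
3, 40, 40, 43, 48, 58, 83, 101, 117, 120, 126, 131]
0.34 bot-60 -12..30 [48, 39, 30, 32, 46, 57, 68, 82, 83, 77, 72, 65, 59, 55, 61, 70, 88, 101, 111, 107, 101, 95]
0.34 bot60 -12..30 [79, 54, 46, 53, 74, 94, 119, 132, 149, 139, 132, 131, 130, 129, 133, 134, 127, 126, 128, 130, 128, 127]
0.34 left50 -96..-64 [116, 92, 53, 40, 57, 79, 92, 94, 98, 109, 123, 131, 130, 131, 132, 127, 111]
0.34 right50 64..96 [224, 216, 158, 127, 130, 133, 133, 135, 139, 145, 151, 153, 153, 152, 154, 152, 153]
0.34 left100 -96..-64 [81, 84, 82, 83, 86, 92, 93, 96, 105, 118, 129, 132, 130, 131, 130, 129, 130]
0.34 right100 64..96 [131, 133, 131, 132, 130, 130, 143, 154, 155, 156, 151, 150, 151, 151, 151, 152, 152]
```

```bash
python3 -c "
from bench import arm
print(arm.job_done())"
```

```text
the job is handed in; nothing more can be done
None
```

I handed the job in at about 13.5 s: the prop is home in its detent, and the display stands centred in the feet, leaning back about 0.31 rad on the prop by my image check; the judge's verdict was not shown.

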